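# Open the cell-stacking cradle to its marker

## Task

Make room for more cells in the stacking cradle: with the fingertips press the red ratchet release on top of the yellow jaw and, keeping it pressed, push the jaw back along its bar, away from the cells, until its white pointer lines up with the orange marker. Then let go so that the ratchet locks the jaw there. Nothing needs gripping: do not lift or shift the blue cells or the screwdriver.

Things in the scene. Friction and masses are not known exactly. Their poses are not given: they have to be found in the camera images.
- cradle: Fixed blue cradle, base 210 (x) x 320 (y) x 12 mm. Origin: centre of its underside, on the bench. A toothed steel bar runs along its own y through the middle; the aluminium end plate (122 mm high) is at its -y end with two cells beside it; the jaw opens towards its +y, where a 62 mm high block ends the bar. A rail (top 42 mm up) on its +x side, 97 mm from the bar, carries the marker.
- jaw (a joint): Yellow jaw's position along the bar in m: 0 = nearest the cells, grows towards the cradle's +y as it opens, stop at 0.135. Locked both ways (does not yield to a 40 N push) while the release is up; with it pressed the jaw (about 1.5 kg) slides at about 1.5 N plus light damping, and locks wherever it is when the release comes up, settling into the nearest tooth (4 mm pitch, so up to 2 mm off).
- jaw_fin (a point): Middle of the inner face, at the top, of the jaw fin on the opening (+y) side. On the jaw head (80 x 64 mm, block top 130 mm above the bench) two upright fins (80 mm in x, 10 mm thick, tops 170 mm above the bench) stand 44 mm apart in y, with the red release between them: a fingertip pressing the release pushes the jaw by this fin. The jaw's plate, 150 mm wide in x, faces the cells.
- release (a joint): Travel of the red release in m: 0 = up (locked; up to 0.0025 if the pawl rides on a tooth), 0.008 = fully down. Pressed straight down: the jaw is free from 0.0035; press to 0.005 or more and keep it there while pushing. About 7 N start it, 9.4 N at the bottom. Its spring brings it up again as soon as it is let go.
- release_top (a point): Centre of the top face of the red release, a flat pad 70 mm (x) x 40 mm (y, along the bar), 150 mm above the bench when up, in the slot between the jaw's two fins (fin tops 20 mm higher; slot open at both x ends). Rides with the jaw. Axes as the cradle's.
- jaw_pointer (a point): Tip of the jaw's white pointer (8 mm wide in y), 51 mm above the bench, sticking out on the cradle's +x side, 92 mm from the bar; it is level in y with the centre of the release. Rides with the jaw. Axes as the cradle's.
- marker: Fixed orange block 18 x 10 (y) x 18 mm on the rail; origin at the centre of its underside, 103 mm from the bar, 42 mm above the bench; axes as the cradle's. The pointer is to end level with its centre along the cradle's y. The pointer passes it without touching.
- cell_a: Loose blue battery cell, 148 (x) x 27 (y) x 96 mm, 0.9 kg, standing in the cradle against the end plate; its top is 132 mm above the bench. Origin: centre of its underside.
- cell_b: The same kind of cell, standing in the cradle next to cell_a, a few mm or more from the closed jaw. Origin: centre of its underside.
- cell_new: The same kind of cell, standing on the bench on the robot's side of the cradle, waiting, its long side (own x) roughly along the bar. Origin: centre of its underside.
- screwdriver: Loose screwdriver, 200 mm long, orange handle, lying on the bench beyond the cradle's +x side. Origin on its underside; its own x points along the shaft to the tip.

How it is judged:
By the outcome, as a careful person would: the job done as asked, in the order asked, and still so for the second after the job is handed in, with the robot touching nothing.
It also fails if it takes over 40 s, if anything falls off the work surface, if the arm or the gripper's body presses on something with over 40 N, if the wrist force passes 120 N, or if a joint passes its speed limit or range.

## Robot

A 6-joint arm with a two-finger parallel gripper is mounted at the origin on the work surface. World frame = base frame: x ahead of the robot, y to its left, z up, the work surface at z = 0. Lengths are in m, angles in rad, forces in N, time in s.
With the tool pointing down it reaches from about 0.3 to 0.75 m from the base axis. Payload 8.5 kg.
Tool frame: the origin (TCP) lies at the very end of the fingers, on their centre line; the grasp point (between the pads) lies 19 mm behind it; z points along the fingers, y is the line along which they close (so a half turn about z gives the same grasp; the last joint's range is limited). The gripper opens to 88 mm and grips with 3 to 60 N. Pads are 18 mm wide; open, the fingers measure 123 mm over their backs; the gripper's body (75 mm by 187 mm) begins 45 mm behind the grasp point.
Start: joints at [-1.336, 0.381, 1.297, -0, 1.464, -0.215], TCP at [0.239, -0.495, 0.239] pointing down, gripper open.
Joint ranges: [-3.11, 3.11], [-0.89, 2.33], [0.22, 2.48], [-1.42, 4.56], [0.17, 2.85], [-2.88, 2.88]. Speed limits (rad/s): [2.39, 2.39, 3.14, 3.14, 3.14, 3.14].

## Interface

Orientations are given as [roll, pitch, yaw] about the fixed x, y, z axes, in that order (R = Rz(yaw) Ry(pitch) Rx(roll)).
In Python, from station import env, cams, ticket gives the robot as it stands.
- The arm moves only by the tool apply_moves, never from a script. Its argument "increments" is a list of rows, each an object of numbers: "dx", "dy", "dz": the shift along the world's x, y, z each as a share of 100 mm, from -1 to 1; "rx", "ry", "rz": the turn, a rotation vector about the world's x, y, z each as a share of 180 degrees, from -1 to 1; "jaw": the closure, from 0 (fully open) to 1 (shut). In form: [{"dx": .., "dy": .., "dz": .., "rx": .., "ry": .., "rz": .., "jaw": ..}, ...]. A call has exactly 8 rows; each row shifts and turns the commanded pose from where the row before left it; what a row does not reach is not made up. A row lasts 1/12 s, in which the tool goes at most 41.7 mm and 7.16 degrees, less where a joint would pass 70% of its speed; a pose out of reach is approached as far as the arm can. A call with a number of a shift or a turn outside -1 to 1 is refused whole. A call with a gripper value outside its range is refused whole. The fingers move at their own pace and stop on an object; "force" is the grip in N (left out, the last holds). Time passes only in rows, so rows that do not move let the fingers close, or fill a call up. It gives the time, the measured TCP pose, the force, the opening and the grip force at its end, in the units of the state.
- env.state(): the state, without advancing time (a new reading comes with each control period).
- cams.snapshot(name): name is "scene" or "top" or "wrist"; returns the picture (480x640x3 uint8, red, green, blue); there is no depth.
- cams.camera_params(name): a dict with "intrinsics" (3x3 intrinsics, pixels), "origin" and "rotation" of the camera in the world; the wrist camera has in their place "mount" (4x4, takes a point from camera to tool coordinates, whose origin is the TCP and whose axes are the flange's). Camera axes: x right, y down, z forward; pixel columns grow to the right and rows downward; lengths in m; the calibration is good to about 2 mm. The wrist camera is an equidistant fisheye: a pixel r from the principal point sees the ray r / f radians off the axis. A picture is of the moment at which its call begins: read the wrist's pose just before it. camera_params takes no time and is no camera call.
- ticket.finish_job(): hands the job in; it is judged then, once.
The state is a dict: "time_s": time; "q": joint angles; "joint_vel": joint speeds; "joint_efforts": joint torques, N m; "ee_pos": TCP position; "tool_rot": TCP orientation; "ft_force": force on the tool from outside, world axes, zero at the start; "torque": the same for the moment, N m; "grip_width": finger opening in m; "finger_force": force on a finger pad.
Only numpy, scipy, OpenCV 4.12 (cv2) and the standard library are available. Lean on these libraries where they do the work, as an engineer would, in place of code of your own. Each camera call takes 0.05 s, during which the arm holds its last target. There are 200 camera calls.

## Working session

There is one attempt and no reset: what is moved stays moved. The work goes in short steps, Python scripts to look and compute and a tool call to move; the robot and the scene stay as the last step left them, time stands still between calls to the robot, and variables do not carry over. Pictures are saved under pics/ and viewed, at most 10 in all, crops included, and the job is handed in when it is done.

Besides the shell and the picture viewer there is one more tool, called after ">>>" as name([rows], argument=value, ...), one row to a line, values as JSON. apply_moves: Moves the arm, as the interface text tells. Shift numbers are shares of 100 mm and turn numbers shares of 180 degrees, none past 1 either way. Its arguments: {"type":"object","properties":{"increments":{"type":"array"},"force":{"type":"number"}},"required":["increments"]}

```bash
mkdir -p pics
python3 - <<'E'
from station import env,cams
import cv2
s=env.state();print(s)
for n in("scene","top"):
    cv2.imwrite(f"pics/{n}0.png",cams.snapshot(n)[:,:,::-1]);print(n,cams.camera_params(n))
E
```

```text
{'time_s': 0.0, 'q': array([-1.33631461e+00,  3.81159377e-01,  1.29821849e+00, -2.47198095e-05,
        1.46360731e+00, -2.15279882e-01]), 'joint_vel': array([-0.00042478, -0.00176979,  0.00144165,  0.00088035, -0.00028825,
        0.00083349]), 'joint_efforts': array([ 1.09836645e-03, -4.37929523e+01, -2.24554825e+01,  7.13772140e-02,
        3.51600302e-02, -1.13042106e-04]), 'ee_pos': array([ 0.23905006, -0.49502933,  0.23817169]), 'tool_rot': array([-3.14022702e+00, -2.73466238e-04,  4.49764074e-01]), 'ft_force': array([-0.69046091, -0.20318869,  0.89747216]), 'torque': array([-0.03449049, -0.0104887 , -0.00846616]), 'finger_force': 0.0, 'grip_width': 0.08815636711430362}
scene {'intrinsics': array([[499.76263234,   0.        , 320.57729951],
       [  0.        , 499.76263234, 240.49581551],
       [  0.        ,   0.        ,   1.        ]]), 'origin': array([ 1.06108001, -0.21606746,  0.48091581]), 'rotation': array([-2.16836327, -0.02356221,  1.21718167])}
top {'intrinsics': array([[542.86550561,   0.        , 305.9451592 ],
       [  0.        , 542.86550561, 242.06132097],
       [  0.        ,   0.        ,   1.        ]]), 'origin': array([0.41905869, 0.01346618, 1.04329589]), 'rotation': array([-2.98424404, -0.03600224, -1.58215488])}
```

View pics/scene0.png

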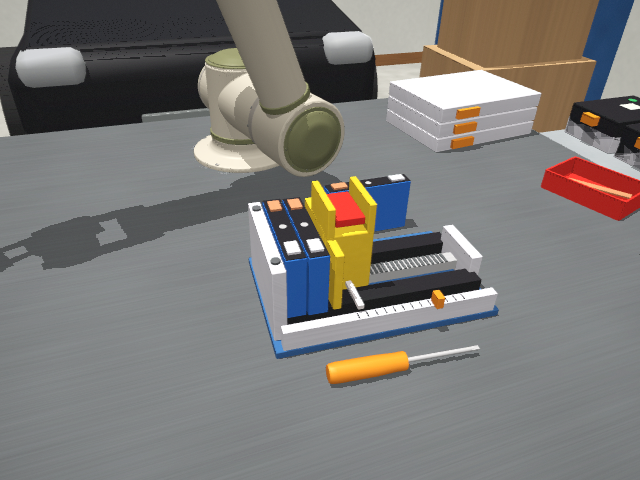

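View pics/top0.png

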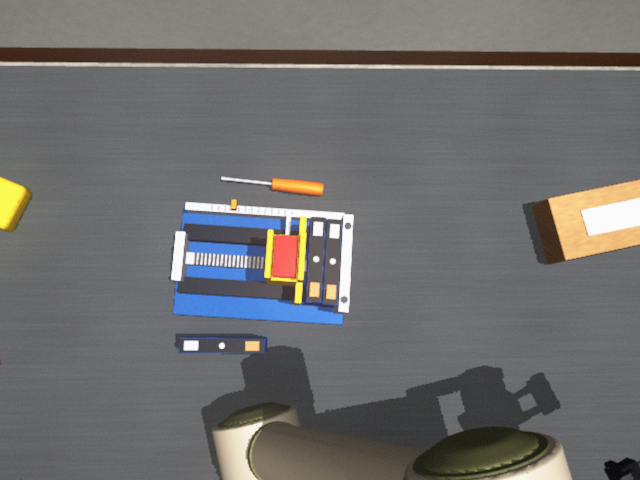

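The scene view shows the jaw near the cells, with the red release at about (347,208) and the marker at (438,299). In the top view the red pad is at about (285,257), the marker at (234,205) and the pointer at (288,215). The bar runs roughly along world +y, which is image left.

```bash
cat > h.py <<'E'
import numpy as np,cv2
from scipy.spatial.transform import Rotation as R
from station import env,cams
def ray(n,uv,z):
    p=cams.camera_params(n);K=p["intrinsics"];M=R.from_euler('xyz',p["rotation"]).as_matrix()
    d=M@np.linalg.inv(K)@np.array([uv[0],uv[1],1.]);o=p["origin"];return o+d*(z-o[2])/d[2]
def pix(n,P):
    p=cams.camera_params(n);M=R.from_euler('xyz',p["rotation"]).as_matrix()
    c=p["intrinsics"]@M.T@(np.array(P)-p["origin"]);return c[:2]/c[2]
def blobs(img,lo,hi,box,amin=15):
    m=cv2.inRange(cv2.cvtColor(img,cv2.COLOR_RGB2HSV),lo,hi);k=np.zeros_like(m);x0,y0,x1,y1=box;k[y0:y1,x0:x1]=m[y0:y1,x0:x1]
    cs,_=cv2.findContours(k,cv2.RETR_EXTERNAL,cv2.CHAIN_APPROX_NONE)
    return [(cv2.contourArea(c),cv2.minAreaRect(c)) for c in cs if cv2.contourArea(c)>amin]
E
python3 - <<'E'
from h import *
np.set_printoptions(precision=4,suppress=True)
t=cams.snapshot("top");s=cams.snapshot("scene")
for n,im,bx in(("top",t,(160,190,360,330)),("scene",s,(230,160,510,360))):
  for nm,lo,hi,z in(("red",(0,180,120),(4,255,255),.15),("or",(10,180,150),(20,255,255),.06),("blue",(100,150,80),(125,255,255),.012),("white",(0,0,170),(180,40,255),.051)):
    for a,r in blobs(im,lo,hi,bx):
      print(n,nm,a,np.round(r[0],1),np.round(r[1],1),round(r[2],1),ray(n,r[0],z))
      if (n,nm) in(("top","red"),("top","blue")) and a>300: print(np.array([ray(n,c,z) for c in cv2.boxPoints(r)]))
cv2.imwrite("pics/topc.png",cv2.resize(t[190:330,160:360,::-1],None,fx=4,fy=4,interpolation=cv2.INTER_CUBIC))
E
```

```text
top or 68.0 [303.5 191.1] [35.1  3.8] 5.7 [ 0.671  -0.0203  0.06  ]
top blue 3030.5 [257.9 309.8] [170.   30.3] 8.1 [0.4538 0.0664 0.012 ]
[[ 0.4499  0.2273  0.012 ]
 [ 0.5059  0.2208  0.012 ]
 [ 0.4577 -0.0965  0.012 ]
 [ 0.4019 -0.0872  0.012 ]]
top blue 597.5 [216.6 272.2] [59.5 11.7] 3.3 [0.5255 0.1447 0.012 ]
[[0.518  0.201  0.012 ]
 [0.5403 0.2003 0.012 ]
 [0.533  0.088  0.012 ]
 [0.5107 0.0891 0.012 ]]
top blue 529.5 [218.2 247.7] [58.  10.4] 3.8 [0.5723 0.1424 0.012 ]
[[0.5664 0.1978 0.012 ]
 [0.5864 0.1969 0.012 ]
 [0.5783 0.0867 0.012 ]
 [0.5583 0.0879 0.012 ]]
top blue 808.0 [230. 221.] [18. 98.] 90.0 [0.6243 0.1204 0.012 ]
[[0.6423 0.2145 0.012 ]
 [0.6416 0.0261 0.012 ]
 [0.6062 0.0262 0.012 ]
 [0.6071 0.2137 0.012 ]]
top white 25.5 [332.5 261. ] [6. 5.] 90.0 [ 0.5405 -0.0727  0.051 ]
top white 26.5 [316. 259.] [6. 6.] 90.0 [ 0.5445 -0.0423  0.051 ]
top white 18.0 [245.4 261.5] [ 2.4 11.3] 6.3 [0.5407 0.0875 0.051 ]
top white 16.5 [241.3 261.4] [ 2.4 11.1] 5.2 [0.5409 0.095  0.051 ]
top white 18.0 [233.4 260.5] [ 2.5 11. ] 8.1 [0.5428 0.1095 0.051 ]
top white 16.5 [229.  
[... 1253 characters left out ...]
9 315.8] [  8.8 154. ] 79.7 [ 0.6437 -0.0026  0.051 ]
scene white 345.5 [469.9 294.6] [ 7.9 53.9] 79.4 [0.6547 0.157  0.051 ]
scene white 144.0 [354.9 293.8] [30.9  6. ] 62.4 [0.6039 0.0121 0.051 ]
scene white 76.0 [449.1 256.4] [14.2  8.1] 51.3 [0.5705 0.1781 0.051 ]
scene white 138.5 [291.8 246.3] [12. 15.] 80.5 [ 0.4727 -0.0341  0.051 ]
scene white 139.0 [314.8 244.1] [14.7 12.9] 66.8 [0.4781 0.0005 0.051 ]
scene white 385.0 [462.9 242.2] [49.1 16.1] 56.0 [0.5449 0.2191 0.051 ]
scene white 947.0 [267.1 239.2] [80.7 15.4] 72.3 [ 0.4429 -0.0643  0.051 ]
scene white 55.0 [396.  176.5] [ 5. 16.] 90.0 [0.3142 0.2231 0.051 ]
scene white 329.0 [252. 165.] [10. 44.] 90.0 [ 0.1842 -0.0243  0.051 ]
```

View pics/topc.png

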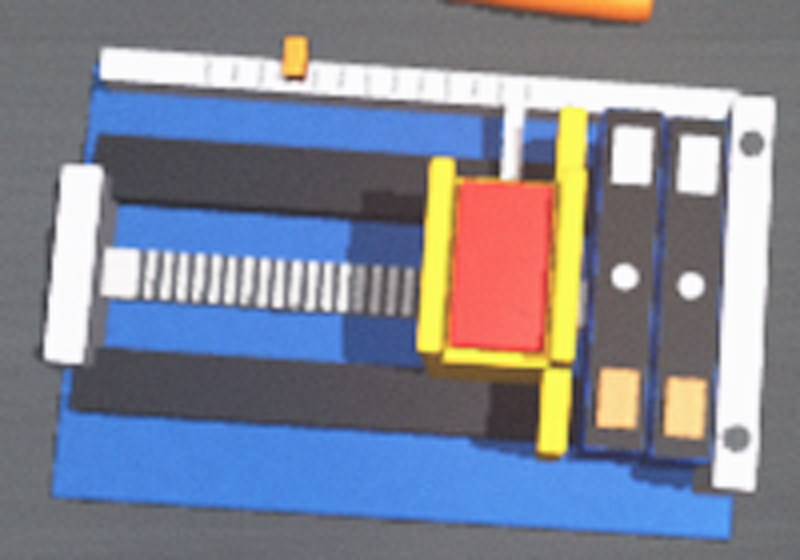

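The crop shows the red pad corners, the pointer and the marker clearly. The pointer runs at crop column 512 and the marker is at (295,57). Next I'll turn these pixels into metres.

Run:
```python
from h import *
np.set_printoptions(precision=4,suppress=True)
f=lambda u,v:((u+.5)/4-.5+160,(v+.5)/4-.5+190)
def L(a,b,z): 
    A,B=ray("top",f(*a),z),ray("top",f(*b),z);d=A-B;return np.linalg.norm(d),np.degrees(np.arctan2(-d[0],d[1]))
print("base edge",L((53,495),(731,538),.012)); print("rail",L((101,49),(737,92),.042)); 
print("pad side",L((447,347),(540,353),.15),L((460,178),(553,182),.15))
print("endplate",L((775,98),(757,490),.122),"-90")
red=[ray("top",f(*c),.15) for c in((460,178),(553,182),(540,353),(447,347))]
C=np.mean(red,0);print("release",C,np.linalg.norm(red[0]-red[3]),np.linalg.norm(red[0]-red[1]))
s=cams.snapshot("scene")
print("scene release",blobs(s,(0,150,120),(6,255,255),(230,160,510,360)))
print("pointer",ray("top",f(512,130),.051),ray("top",f(514,100),.051))
print("marker top",ray("top",f(295,57),.056),[ray("top",f(*c),.06) for c in((285,37),(308,38),(307,70),(283,70))])
cv2.imwrite("pics/scc.png",cv2.resize(s[180:330,310:500,::-1],None,fx=4,fy=4,interpolation=cv2.INTER_CUBIC))
```

```text
base edge (np.float64(0.31817863213050623), np.float64(-4.215632193371443))
rail (np.float64(0.29950222293243073), np.float64(-4.150112785773982))
pad side (np.float64(0.03836516005453825), np.float64(-4.1607976807530465)) (np.float64(0.038805546863861215), np.float64(-2.795227457067977))
endplate (np.float64(0.16941204307362132), np.float64(-94.02005014013956)) -90
release [0.5377 0.0153 0.15  ] 0.07079926901060982 0.038805546863861215
scene release [(771.5, ((346.37554931640625, 208.11312866210938), (37.663719177246094, 29.66168212890625), 74.2913589477539))]
pointer [0.6139 0.0096 0.051 ] [0.6282 0.0086 0.051 ]
marker top [0.6478 0.11   0.056 ] [array([0.6564, 0.1143, 0.06  ]), array([0.6559, 0.1037, 0.06  ]), array([0.6408, 0.104 , 0.06  ]), array([0.6408, 0.115 , 0.06  ])]
```

View pics/scc.png

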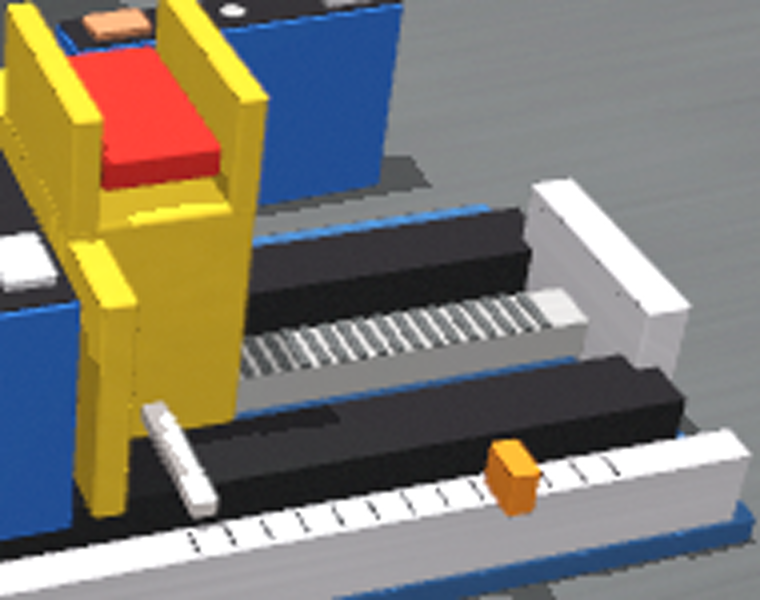

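>>> apply_moves([
  {"dx": 0.18,"dy": 0.31,"dz": 0.02,"rz": 0.021,"jaw": 1},
  {"dx": 0.18,"dy": 0.31,"dz": 0.02,"rz": 0.021,"jaw": 1},
  {"dx": 0.18,"dy": 0.31,"dz": 0,"rz": 0.021,"jaw": 1},
  {"dx": 0.18,"dy": 0.31,"dz": 0,"rz": 0.021,"jaw": 1},
  {"dx": 0.18,"dy": 0.31,"dz": 0,"rz": 0.021,"jaw": 1},
  {"dx": 0.18,"dy": 0.31,"dz": 0,"rz": 0.021,"jaw": 1},
  {"dx": 0.18,"dy": 0.31,"dz": 0,"rz": 0.021,"jaw": 1},
  {"dx": 0.18,"dy": 0.31,"dz": 0,"rz": 0.021,"jaw": 1},
], force=20)

```text
validation failed for argument at $.in...
```

>>> apply_moves([
  {"dx": 0.18,"dy": 0.31,"rz": 0.021,"jaw": 1},
  {"dx": 0.18,"dy": 0.31,"rz": 0.021,"jaw": 1},
  {"dx": 0.18,"dy": 0.31,"rz": 0.021,"jaw": 1},
  {"dx": 0.18,"dy": 0.31,"rz": 0.021,"jaw": 1},
  {"dx": 0.18,"dy": 0.31,"rz": 0.021,"jaw": 1},
  {"dx": 0.18,"dy": 0.31,"rz": 0.021,"jaw": 1},
  {"dx": 0.18,"dy": 0.31,"rz": 0.021,"jaw": 1},
  {"dx": 0.18,"dy": 0.31,"rz": 0.021,"jaw": 1},
])

```text
validation failed for argument at $.in...
```

>>> apply_moves([
  {"dx": 0.18,"dy": 0.31,"dz": 0.02,"rx": 0,"ry": 0,"rz": 0.021,"jaw": 1},
  {"dx": 0.18,"dy": 0.31,"dz": 0.02,"rx": 0,"ry": 0,"rz": 0.021,"jaw": 1},
  {"dx": 0.18,"dy": 0.31,"dz": 0,"rx": 0,"ry": 0,"rz": 0.021,"jaw": 1},
  {"dx": 0.18,"dy": 0.31,"dz": 0,"rx": 0,"ry": 0,"rz": 0.021,"jaw": 1},
  {"dx": 0.18,"dy": 0.31,"dz": 0,"rx": 0,"ry": 0,"rz": 0.021,"jaw": 1},
  {"dx": 0.18,"dy": 0.31,"dz": 0,"rx": 0,"ry": 0,"rz": 0.021,"jaw": 1},
  {"dx": 0.18,"dy": 0.31,"dz": 0,"rx": 0,"ry": 0,"rz": 0.021,"jaw": 1},
  {"dx": 0.18,"dy": 0.31,"dz": 0,"rx": 0,"ry": 0,"rz": 0.021,"jaw": 1},
], force=20)

```text
time_s: 0.92
ee_pos: [0.3836, -0.2456, 0.2428]
tool_rot: [3.141, -0.0, 0.981]
ft_force: [0.7, -0.5, -0.1]
grip_width: 0.0369
finger_force: 0.0
```

>>> apply_moves([
  {"dx": 0.19,"dy": 0.33,"dz": 0,"rx": 0,"ry": 0,"rz": 0.0206,"jaw": 1},
  {"dx": 0.19,"dy": 0.33,"dz": 0,"rx": 0,"ry": 0,"rz": 0.0206,"jaw": 1},
  {"dx": 0.19,"dy": 0.33,"dz": 0,"rx": 0,"ry": 0,"rz": 0.0206,"jaw": 1},
  {"dx": 0.19,"dy": 0.33,"dz": 0,"rx": 0,"ry": 0,"rz": 0.0206,"jaw": 1},
  {"dx": 0.19,"dy": 0.33,"dz": 0,"rx": 0,"ry": 0,"rz": 0.0206,"jaw": 1},
  {"dx": 0.19,"dy": 0.33,"dz": 0,"rx": 0,"ry": 0,"rz": 0.0206,"jaw": 1},
  {"dx": 0.19,"dy": 0.33,"dz": 0,"rx": 0,"ry": 0,"rz": 0.0206,"jaw": 1},
  {"dx": 0.19,"dy": 0.33,"dz": 0,"rx": 0,"ry": 0,"rz": 0.0206,"jaw": 1},
])

```text
time_s: 1.58
ee_pos: [0.5357, 0.0187, 0.2427]
tool_rot: [-3.142, 0.0, 1.499]
ft_force: [0.5, -1.4, 1.1]
grip_width: 0.0005
finger_force: 0.0
```

>>> apply_moves([
  {"dx": 0.02,"dy": 0.06,"dz": 0,"rx": 0,"ry": 0,"rz": 0,"jaw": 1},
  {"dx": 0,"dy": 0,"dz": -0.12,"rx": 0,"ry": 0,"rz": 0,"jaw": 1},
  {"dx": 0,"dy": 0,"dz": -0.12,"rx": 0,"ry": 0,"rz": 0,"jaw": 1},
  {"dx": 0,"dy": 0,"dz": -0.12,"rx": 0,"ry": 0,"rz": 0,"jaw": 1},
  {"dx": 0,"dy": 0,"dz": -0.12,"rx": 0,"ry": 0,"rz": 0,"jaw": 1},
  {"dx": 0,"dy": 0,"dz": -0.12,"rx": 0,"ry": 0,"rz": 0,"jaw": 1},
  {"dx": 0,"dy": 0,"dz": 0,"rx": 0,"ry": 0,"rz": 0,"jaw": 1},
  {"dx": 0,"dy": 0,"dz": 0,"rx": 0,"ry": 0,"rz": 0,"jaw": 1},
])

```text
time_s: 2.25
ee_pos: [0.5369, 0.0224, 0.1827]
tool_rot: [-3.141, -0.0, 1.495]
ft_force: [0.8, -0.5, -0.1]
grip_width: 0.0004
finger_force: 0.0
```

Run:
```python
from h import *
np.set_printoptions(precision=4,suppress=True)
s=env.state();print(s["ee_pos"],s["ft_force"])
im=cams.snapshot("scene");cv2.imwrite("pics/s1.png",cv2.resize(im[120:330,230:510,::-1],None,fx=2.8,fy=2.8,interpolation=cv2.INTER_CUBIC))
```

```text
[0.5369 0.0224 0.1827] [ 0.7956 -0.4671 -0.091 ]
```

View pics/s1.png

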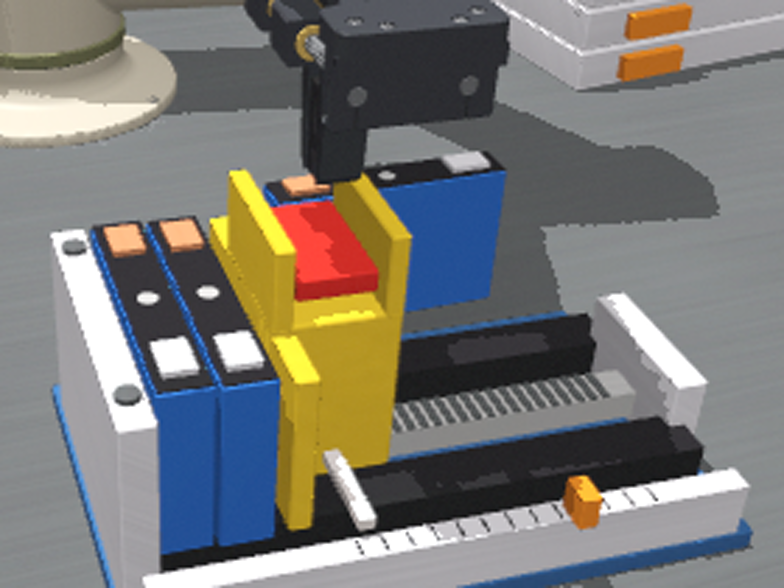

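The fingertip hangs just above the slot, beside the +y fin and clear of both fins. Next I'll press down.

>>> apply_moves([
  {"dx": 0,"dy": 0,"dz": -0.1,"rx": 0,"ry": 0,"rz": 0,"jaw": 1},
  {"dx": 0,"dy": 0,"dz": -0.1,"rx": 0,"ry": 0,"rz": 0,"jaw": 1},
  {"dx": 0,"dy": 0,"dz": -0.1,"rx": 0,"ry": 0,"rz": 0,"jaw": 1},
  {"dx": 0,"dy": 0,"dz": -0.02,"rx": 0,"ry": 0,"rz": 0,"jaw": 1},
  {"dx": 0,"dy": 0,"dz": -0.02,"rx": 0,"ry": 0,"rz": 0,"jaw": 1},
  {"dx": 0,"dy": 0,"dz": -0.02,"rx": 0,"ry": 0,"rz": 0,"jaw": 1},
  {"dx": 0,"dy": 0,"dz": -0.02,"rx": 0,"ry": 0,"rz": 0,"jaw": 1},
  {"dx": 0,"dy": 0,"dz": 0,"rx": 0,"ry": 0,"rz": 0,"jaw": 1},
])

```text
time_s: 2.97
ee_pos: [0.5371, 0.0226, 0.1463]
tool_rot: [3.141, 0.0, 1.495]
ft_force: [-4.9, -0.5, 8.7]
grip_width: 0.0002
finger_force: 4.1
```

>>> apply_moves([
  {"dx": 0,"dy": 0,"dz": -0.01,"rx": 0,"ry": 0,"rz": 0,"jaw": 1},
  {"dx": 0,"dy": 0,"dz": -0.01,"rx": 0,"ry": 0,"rz": 0,"jaw": 1},
  {"dx": 0,"dy": 0,"dz": -0.01,"rx": 0,"ry": 0,"rz": 0,"jaw": 1},
  {"dx": 0,"dy": 0,"dz": 0,"rx": 0,"ry": 0,"rz": 0,"jaw": 1},
  {"dx": 0,"dy": 0,"dz": 0,"rx": 0,"ry": 0,"rz": 0,"jaw": 1},
  {"dx": 0,"dy": 0,"dz": 0,"rx": 0,"ry": 0,"rz": 0,"jaw": 1},
  {"dx": 0,"dy": 0,"dz": 0,"rx": 0,"ry": 0,"rz": 0,"jaw": 1},
  {"dx": 0,"dy": 0,"dz": 0,"rx": 0,"ry": 0,"rz": 0,"jaw": 1},
])

```text
time_s: 3.63
ee_pos: [0.537, 0.0226, 0.1437]
tool_rot: [3.141, 0.001, 1.495]
ft_force: [-5.4, -0.0, 7.5]
grip_width: 0.0002
finger_force: 4.5
```

>>> apply_moves([
  {"dx": 0,"dy": 0,"dz": -0.01,"rx": 0,"ry": 0,"rz": 0,"jaw": 1},
  {"dx": 0,"dy": 0.02,"dz": 0,"rx": 0,"ry": 0,"rz": 0,"jaw": 1},
  {"dx": 0.003,"dy": 0.04,"dz": 0,"rx": 0,"ry": 0,"rz": 0,"jaw": 1},
  {"dx": 0.003,"dy": 0.04,"dz": 0,"rx": 0,"ry": 0,"rz": 0,"jaw": 1},
  {"dx": 0.003,"dy": 0.04,"dz": 0,"rx": 0,"ry": 0,"rz": 0,"jaw": 1},
  {"dx": 0.003,"dy": 0.04,"dz": 0,"rx": 0,"ry": 0,"rz": 0,"jaw": 1},
  {"dx": 0.003,"dy": 0.04,"dz": 0,"rx": 0,"ry": 0,"rz": 0,"jaw": 1},
  {"dx": 0.003,"dy": 0.04,"dz": 0,"rx": 0,"ry": 0,"rz": 0,"jaw": 1},
])

```text
time_s: 4.3
ee_pos: [0.5389, 0.0485, 0.1428]
tool_rot: [3.14, 0.001, 1.495]
ft_force: [-4.6, -1.4, 9.1]
grip_width: 0.0004
finger_force: 4.6
```

```bash
cat > m.py <<'E'
from h import *
np.set_printoptions(precision=4,suppress=True)
s=env.state();print(s["time_s"],s["ee_pos"],s["ft_force"])
im=cams.snapshot("scene")
y=np.array([.0724,.9974])
# pointer: white blob inboard of the rail; marker: orange blob
for a,r in blobs(im,(0,0,150),(180,50,255),(320,255,480,310),60): print("white",a,np.round(r[0],1),np.round(r[1],1),round(r[2]),"s=",ray("scene",r[0],.052)[:2]@y, ray("scene",r[0],.052))
for a,r in blobs(im,(8,150,100),(22,255,255),(400,280,480,320)): print("orange",a,r[0])
E
python3 m.py
```

```text
4.3 [0.5389 0.0485 0.1428] [-4.5944 -1.448   9.1128]
white 278.5 [403.5 304. ] [10. 65.] 90 s= 0.1095391847026618 [0.6438 0.0631 0.052 ]
white 558.5 [458.5 299.5] [41. 19.] 0 s= 0.1835344884054554 [0.6592 0.1362 0.052 ]
white 162.5 [373.3 290.6] [30.9  7.2] 63 s= 0.08127844486669243 [0.6068 0.0374 0.052 ]
white 135.0 [474.  264.5] [19. 10.] 90 s= 0.24369201152889572 [0.6004 0.2007 0.052 ]
orange 171.0 (437.5, 299.0)
```

The pointer has moved about 25 mm with the release held down, so I'll keep pushing.

>>> apply_moves([
  {"dx": 0.003,"dy": 0.04,"dz": 0,"rx": 0,"ry": 0,"rz": 0,"jaw": 1},
  {"dx": 0.003,"dy": 0.04,"dz": 0,"rx": 0,"ry": 0,"rz": 0,"jaw": 1},
  {"dx": 0.003,"dy": 0.04,"dz": 0,"rx": 0,"ry": 0,"rz": 0,"jaw": 1},
  {"dx": 0.003,"dy": 0.04,"dz": 0,"rx": 0,"ry": 0,"rz": 0,"jaw": 1},
  {"dx": 0.003,"dy": 0.04,"dz": 0,"rx": 0,"ry": 0,"rz": 0,"jaw": 1},
  {"dx": 0.003,"dy": 0.04,"dz": 0,"rx": 0,"ry": 0,"rz": 0,"jaw": 1},
  {"dx": 0.003,"dy": 0.04,"dz": 0,"rx": 0,"ry": 0,"rz": 0,"jaw": 1},
  {"dx": 0.003,"dy": 0.04,"dz": 0,"rx": 0,"ry": 0,"rz": 0,"jaw": 1},
])

```text
time_s: 5.02
ee_pos: [0.5413, 0.0806, 0.1428]
tool_rot: [3.14, 0.001, 1.495]
ft_force: [-5.6, -1.5, 9.1]
grip_width: 0.0009
finger_force: 4.6
```

>>> apply_moves([
  {"dx": 0.003,"dy": 0.04,"dz": 0,"rx": 0,"ry": 0,"rz": 0,"jaw": 1},
  {"dx": 0.003,"dy": 0.04,"dz": 0,"rx": 0,"ry": 0,"rz": 0,"jaw": 1},
  {"dx": 0.003,"dy": 0.04,"dz": 0,"rx": 0,"ry": 0,"rz": 0,"jaw": 1},
  {"dx": 0.003,"dy": 0.04,"dz": 0,"rx": 0,"ry": 0,"rz": 0,"jaw": 1},
  {"dx": 0.003,"dy": 0.04,"dz": 0,"rx": 0,"ry": 0,"rz": 0,"jaw": 1},
  {"dx": 0.003,"dy": 0.04,"dz": 0,"rx": 0,"ry": 0,"rz": 0,"jaw": 1},
  {"dx": 0.003,"dy": 0.04,"dz": 0,"rx": 0,"ry": 0,"rz": 0,"jaw": 1},
  {"dx": 0,"dy": 0,"dz": 0,"rx": 0,"ry": 0,"rz": 0,"jaw": 1},
])

```text
time_s: 5.68
ee_pos: [0.5434, 0.1093, 0.1428]
tool_rot: [3.14, -0.0, 1.496]
ft_force: [-5.4, 1.5, 8.8]
grip_width: 0.0001
finger_force: 4.6
```

```bash
cat >> m.py <<'E'
import sys
t=cams.snapshot("top")
u,v=pix("top",(.63,.105,.05)).astype(int);print("crop origin",u-40,v-30)
a=cv2.resize(t[v-30:v+30,u-40:u+40,::-1],(640,480),interpolation=cv2.INTER_CUBIC)[:, :]
b=cv2.resize(im[250:325,390:490,::-1],(640,480),interpolation=cv2.INTER_CUBIC)
cv2.imwrite(sys.argv[1],cv2.resize(np.vstack([a,b]),(400,600)) if 0 else cv2.resize(np.hstack([a,b]),(800,300)))
E
python3 m.py pics/m1.png
```

```text
5.6833 [0.5434 0.1093 0.1428] [-5.3802  1.4963  8.7736]
white 320.5 [403.5 303.5] [65. 11.] 0 s= 0.10993783482078098 [0.6429 0.0636 0.052 ]
white 531.5 [458.5 299.5] [41. 19.] 0 s= 0.1835344884054554 [0.6592 0.1362 0.052 ]
white 153.0 [414.8 283.7] [30.8  7.2] 56 s= 0.14158947285931375 [0.6116 0.0976 0.052 ]
white 136.0 [474.  264.5] [19. 10.] 90 s= 0.24369201152889572 [0.6004 0.2007 0.052 ]
orange 171.5 (437.9000244140625, 298.3000183105469)
crop origin 196 183
```

View pics/m1.png

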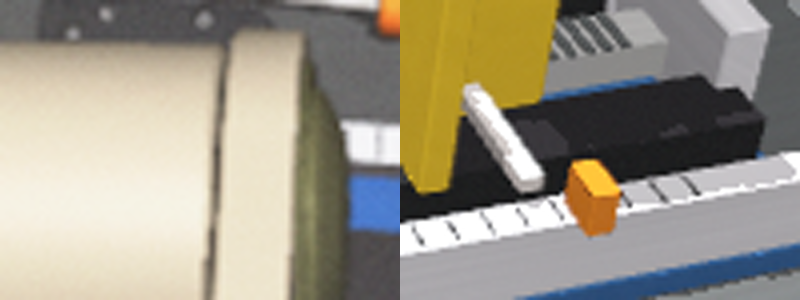

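The top view is hidden by the arm. In the scene view the pointer tip, at crop (530,185), is still short of the marker, whose top face is at (595,177).

Run:
```python
from h import *
g=lambda x,y:(390+(x-400)/4-.4,250+y/4-.4)
y=np.array([.0724,.9974])
for n,p,z in(("mk c",(595,177),.06),("mk1",(571,163),.06),("mk2",(604,157),.06),("mk3",(621,190),.06),("mk4",(586,197),.06),("mkbot L",(588,237),.042),("mkbot R",(617,228),.042),("tip L",(519,184),.054),("tip R",(541,177),.054),("root",(475,88),.054)):
    P=ray("scene",g(*p),z);print(n,P[:2].round(4),"s",(P[:2]@y).round(4))
```

```text
mk c [0.6485 0.1107] s 0.1574
mk1 [0.6398 0.1069] s 0.153
mk2 [0.6406 0.119 ] s 0.165
mk3 [0.6569 0.1153] s 0.1626
mk4 [0.6563 0.1027] s 0.1499
mkbot L [0.6566 0.1064] s 0.1537
mkbot R [0.6559 0.1179] s 0.165
tip L [0.6377 0.0896] s 0.1355
tip R [0.6369 0.0983] s 0.1442
root [0.5872 0.1007] s 0.1429
```

>>> apply_moves([
  {"dx": 0.003,"dy": 0.04,"dz": 0,"rx": 0,"ry": 0,"rz": 0,"jaw": 1},
  {"dx": 0.003,"dy": 0.04,"dz": 0,"rx": 0,"ry": 0,"rz": 0,"jaw": 1},
  {"dx": 0.002,"dy": 0.03,"dz": 0,"rx": 0,"ry": 0,"rz": 0,"jaw": 1},
  {"dx": 0.002,"dy": 0.03,"dz": 0,"rx": 0,"ry": 0,"rz": 0,"jaw": 1},
  {"dx": 0.001,"dy": 0.01,"dz": 0,"rx": 0,"ry": 0,"rz": 0,"jaw": 1},
  {"dx": 0,"dy": 0,"dz": 0,"rx": 0,"ry": 0,"rz": 0,"jaw": 1},
  {"dx": 0,"dy": 0,"dz": 0,"rx": 0,"ry": 0,"rz": 0,"jaw": 1},
  {"dx": 0,"dy": 0,"dz": 0,"rx": 0,"ry": 0,"rz": 0,"jaw": 1},
])

```text
time_s: 6.45
ee_pos: [0.5445, 0.124, 0.1429]
tool_rot: [3.14, -0.001, 1.495]
ft_force: [-4.6, 1.5, 9.4]
grip_width: 0.0005
finger_force: 4.6
```

```bash
python3 m.py pics/m2.png; python3 -c "
import cv2;a=cv2.imread('pics/m2.png')[:,400:];cv2.imwrite('pics/m2b.png',cv2.resize(a,(800,600),interpolation=cv2.INTER_CUBIC))"
```

```text
6.45 [0.5445 0.124  0.1429] [-4.6381  1.5194  9.4148]
white 324.0 [403.5 304. ] [10. 65.] 90 s= 0.1095391847026618 [0.6438 0.0631 0.052 ]
white 540.0 [458.5 299.5] [41. 19.] 0 s= 0.1835344884054554 [0.6592 0.1362 0.052 ]
white 132.5 [424.4 281.6] [28.6  7.2] 56 s= 0.1563945532686018 [0.6119 0.1124 0.052 ]
white 136.0 [474.  264.5] [19. 10.] 90 s= 0.24369201152889572 [0.6004 0.2007 0.052 ]
orange 168.0 (437.9000244140625, 298.70001220703125)
crop origin 196 183
```

View pics/m2b.png

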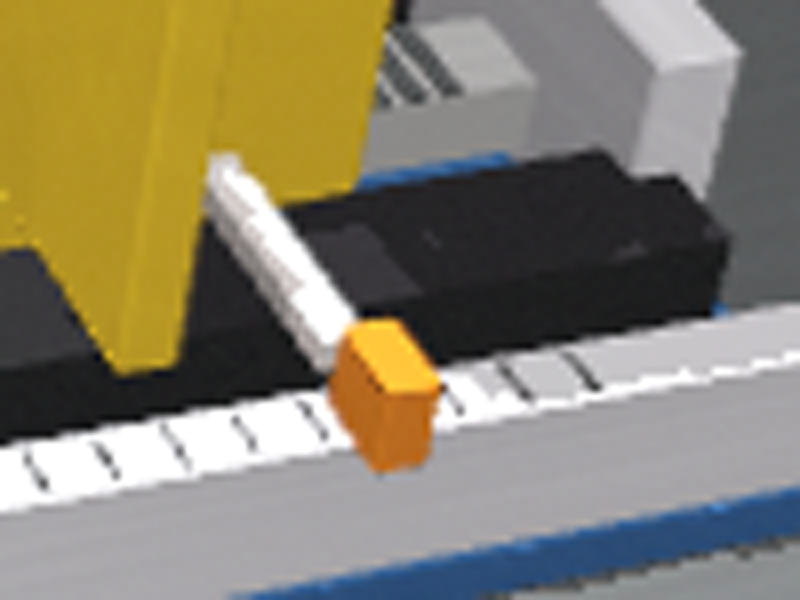

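The tip is nearly level with the marker. Projecting its centreline leaves about 1.3 mm to go, so I'll nudge it, hold, then lift straight up.

>>> apply_moves([
  {"dx": 0.001,"dy": 0.013,"dz": 0,"rx": 0,"ry": 0,"rz": 0,"jaw": 1},
  {"dx": 0,"dy": 0,"dz": 0,"rx": 0,"ry": 0,"rz": 0,"jaw": 1},
  {"dx": 0,"dy": 0,"dz": 0,"rx": 0,"ry": 0,"rz": 0,"jaw": 1},
  {"dx": 0,"dy": 0,"dz": 0,"rx": 0,"ry": 0,"rz": 0,"jaw": 1},
  {"dx": 0,"dy": 0,"dz": 0.05,"rx": 0,"ry": 0,"rz": 0,"jaw": 1},
  {"dx": 0,"dy": 0,"dz": 0.1,"rx": 0,"ry": 0,"rz": 0,"jaw": 1},
  {"dx": 0,"dy": 0,"dz": 0.2,"rx": 0,"ry": 0,"rz": 0,"jaw": 1},
  {"dx": 0,"dy": 0,"dz": 0.2,"rx": 0,"ry": 0,"rz": 0,"jaw": 1},
])

```text
time_s: 7.22
ee_pos: [0.5446, 0.1249, 0.1973]
tool_rot: [3.141, 0.0, 1.495]
ft_force: [0.9, -0.5, 0.3]
grip_width: 0.0007
finger_force: 0.0
```

>>> apply_moves([
  {"dx": 0,"dy": -0.1,"dz": 0.2,"rx": 0,"ry": 0,"rz": 0,"jaw": 1},
  {"dx": -0.1,"dy": -0.3,"dz": 0.1,"rx": 0,"ry": 0,"rz": 0,"jaw": 1},
  {"dx": -0.1,"dy": -0.35,"dz": 0,"rx": 0,"ry": 0,"rz": 0,"jaw": 1},
  {"dx": -0.1,"dy": -0.35,"dz": 0,"rx": 0,"ry": 0,"rz": 0,"jaw": 1},
  {"dx": -0.1,"dy": -0.35,"dz": 0,"rx": 0,"ry": 0,"rz": 0,"jaw": 1},
  {"dx": -0.1,"dy": -0.35,"dz": 0,"rx": 0,"ry": 0,"rz": 0,"jaw": 1},
  {"dx": -0.1,"dy": -0.35,"dz": 0,"rx": 0,"ry": 0,"rz": 0,"jaw": 1},
  {"dx": -0.1,"dy": -0.35,"dz": 0,"rx": 0,"ry": 0,"rz": 0,"jaw": 1},
])

```text
time_s: 7.88
ee_pos: [0.474, -0.1267, 0.2271]
tool_rot: [3.14, 0.001, 1.495]
ft_force: [0.9, -0.3, 0.7]
grip_width: 0.0004
finger_force: 0.0
```

```bash
python3 m.py pics/m3.png
python3 - <<'E'
from h import *
t=cams.snapshot("top");cv2.imwrite("pics/t3.png",cv2.resize(t[195:295,170:270,::-1],(600,600),interpolation=cv2.INTER_CUBIC))
E
```

```text
7.8833 [ 0.474  -0.1267  0.2271] [ 0.9222 -0.3268  0.7478]
white 324.5 [403.5 303.5] [65. 11.] 0 s= 0.10993783482078098 [0.6429 0.0636 0.052 ]
white 564.5 [458.5 299.5] [41. 19.] 0 s= 0.1835344884054554 [0.6592 0.1362 0.052 ]
white 121.5 [425.1 281. ] [27.8  7.4] 53 s= 0.15794872742277521 [0.6111 0.114  0.052 ]
white 380.5 [461.5 264.5] [19. 35.] 90 s= 0.2260111465048839 [0.5946 0.1834 0.052 ]
orange 166.0 (438.0000305175781, 299.0000305175781)
crop origin 196 183
```

View pics/t3.png

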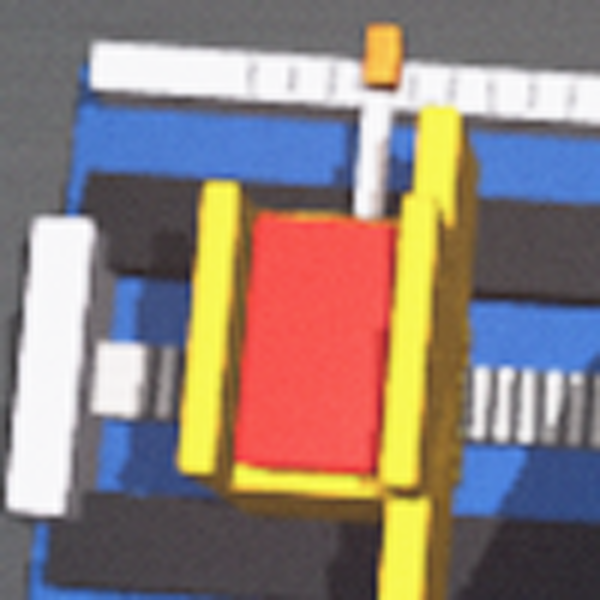

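The release is up (its pad appears at the up height) and the pointer meets the marker closely in the top view: pointer about (374,110), marker about (384,55). Next I'll get a sub-pixel check.

Run:
```python
from h import *
np.set_printoptions(precision=4,suppress=True)
y=np.array([.0724,.9974])
t=np.mean([cams.snapshot("top").astype(float) for _ in range(4)],0)
# marker: R-B weight ; rows, cols
A=t[197:212,226:242];w=np.clip(A[:,:,0]-A[:,:,2]-60,0,None);rr,cc=np.mgrid[197:212,226:242]
for r in range(199,211):
    x=w[r-197]; 
    if x.sum()>100: c=(x*cc[0]).sum()/x.sum();print("mk",r,c.round(2),"width",(x.sum()/x.max()).round(2),"s",(ray("top",(c,r),.06)[:2]@y).round(4))
for r in range(213,230):
    g=t[r,224:240].min(axis=1);x=np.clip(g-110,0,None);c=(x*np.arange(224,240)).sum()/max(x.sum(),1)
    print("pt",r,c.round(2),"w",(x.sum()/max(x.max(),1)).round(1),"s",(ray("top",(c,r),.054)[:2]@y).round(4))
```

```text
mk 199 233.3 width 4.24 s 0.157
mk 200 233.44 width 5.22 s 0.1566
mk 201 233.46 width 5.37 s 0.1564
mk 202 233.49 width 5.47 s 0.1562
mk 203 233.49 width 5.46 s 0.156
mk 204 233.47 width 5.55 s 0.1559
mk 205 233.34 width 5.71 s 0.156
mk 206 233.27 width 5.6 s 0.156
mk 207 233.21 width 5.39 s 0.1559
mk 208 233.2 width 4.95 s 0.1558
pt 213 233.65 w 6.4 s 0.1549
pt 214 232.23 w 4.8 s 0.1574
pt 215 232.13 w 4.8 s 0.1574
pt 216 232.25 w 4.8 s 0.157
pt 217 232.44 w 4.8 s 0.1565
pt 218 232.27 w 4.3 s 0.1567
pt 219 232.03 w 3.9 s 0.1569
pt 220 231.75 w 3.8 s 0.1573
pt 221 231.4 w 3.7 s 0.1578
pt 222 231.22 w 3.8 s 0.158
pt 223 231.1 w 4.0 s 0.158
pt 224 231.03 w 3.9 s 0.158
pt 225 230.95 w 3.8 s 0.158
pt 226 230.84 w 3.9 s 0.158
pt 227 230.67 w 3.6 s 0.1582
pt 228 230.64 w 3.6 s 0.1581
pt 229 230.63 w 3.6 s 0.158
```

View pics/m3.png

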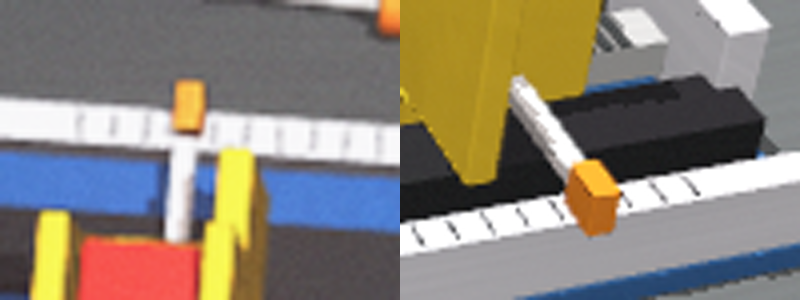

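The pointer is about 1 mm from the marker centre, within the half-tooth limit (2 mm). The release is up and the arm is clear, so I'm handing in.

```bash
python3 -c "
from station import ticket
print(ticket.finish_job())"
```

```text
the job is handed in; nothing more can be done
None
```

The jaw is locked about 1 mm from the orange marker by the top camera, within the 2 mm tooth limit; the release is up, the cells and screwdriver were not touched, and the job is handed in at about 8 s of robot time.

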